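Square a plywood blank and set it on the tilted carving rest

TASK

Push the loose plywood blank fully home against both fences of the squaring board, then pick it up and lay it flat along the narrow tilted rest, keeping hold until it lies flat. Have its lower end right up against the clamped stop bar, square and centred across the rest, and let go; be gentle, and do not shift the stop, the rest's tilt or the other things on the bench.

Things in the scene. Friction and masses are not known exactly. Their poses are not given: they have to be found in the camera images.
- blank: Loose light plywood block, 100 (x) x 52 (y) x 15 (z) mm, 50 to 100 g; origin at the centre of its underside, x along its length, z up. Both ends, both sides and both faces are alike. It starts lying on the squaring board, about 15 to 45 mm off each fence and turned up to 15 degrees.
- blank_mid (a point): The middle of the blank, 7.5 mm above its underside; same axes as the blank.
- board: Squaring board, fixed: grey, 200 x 150 mm, 8 mm thick, flat on the bench, with aluminium fences 14 mm high on it (tops 22 mm above the bench) along its -x end and +y side. Origin on the bench below the board; axes as point corner. It spans x -95 to 105 and y -90 to 60 mm from its origin.
- corner (a point): Point on the board's top where the fence faces would meet; z up. End fence: one block, face in the plane x = 0, from y -100 to -4 mm. Side fence: two blocks, faces in the plane y = 0, at x 0 to 22 and 78 to 100 mm, free between them for a finger. All are 14 mm thick, behind their faces. The squared blank's middle is at x 50, y -26 mm, its length along x.
- stand: Fixed stand of the tilted rest: dark steel base 150 x 90 mm, 12 mm thick, with a grey column 22 mm wide (y) that carries the rest. Origin at the underside's centre.
- rest: The tilted rest: a bar 150 mm long, only 24 mm wide, 14 mm thick, hinged stiffly on the column at mid length (origin on the hinge, 90 mm above the bench; x up the slope, z square to it). The blank overhangs it 14 mm on each side, so fingers pass beside it. Its tilt holds firm under loads below 60 N. Its cork face grips: a blank put down short of the stop stays there.
- rest_top (a point): Middle of the rest's upper, cork face; x points up the slope along the bar, y across, z square out of the face. Slope 24 to 33 degrees; the low end is nearer the robot. A dark steel stop bar (12 mm along the slope, 30 wide, 14 high) is clamped across the low half; its place is not reported: its upper face is 30 to 60 mm down-slope of here. Find it by touch or eye.
- spool: Bystander: a black and grey filament spool lying flat, 140 mm across, 56 mm high, beyond the work; origin at its underside's centre.
- driver: Bystander: a screwdriver lying on the bench to the right, about 200 mm long; origin at its underside.
- glue: Bystander: a white bottle standing to the left, 50 mm across, 130 mm high; origin at its underside's centre.
Things that resemble listed ones, but are neither listed nor needed, are in the scene too. Several things have the shape of the blank; the one meant has the colours described above.

How it is judged (in metres and radians):
On the way, in this order (a step that is already met when the one before it is completed fails the run):
1. the blank lies flat on the squaring board, home against both fences (gaps under 2 mm, square within 0.035 rad) (x of blank_mid in the frame of corner between 0.048 and 0.052 m and y of blank_mid in the frame of corner between -0.028 and -0.024 m and z of blank_mid in the frame of corner between 0.0055 and 0.0095 m and angle between the x axis of blank and the x axis of corner, either way round below 0.035 rad), for 0.2 s.
2. the blank lies flat on the rest (within 0.06 rad) while the fingers still hold it (angle between the z axis of blank and the z axis of rest_top, either way round below 0.06 rad and z of blank_mid in the frame of rest_top between 0.0045 and 0.0105 m and contact force between the fingers and blank above 1 N and contact force between blank and rest above 0.2 N), for 0.1 s.
At the end, for the whole second after the job is handed in: The blank lies still and released on the tilted rest: flat on it within 0.06 rad and 3 mm, lengthwise along it within 0.06 rad, centred across it within 6 mm, its lower end within 2 mm of the stop bar (angle between the z axis of blank and the z axis of rest_top, either way round below 0.06 rad and z of blank_mid in the frame of rest_top between 0.0045 and 0.0105 m and y of blank_mid in the frame of rest_top between -0.006 and 0.006 m and angle between the x axis of blank and the x axis of rest_top, either way round below 0.06 rad and (x of stop_c0 in the frame of blank between -0.058 and -0.05 m or x of stop_c0 in the frame of blank between 0.05 and 0.058 m) and linear speed of blank below 0.01 m/s and contact force between the fingers and blank below 0.05 N); the robot touches nothing.
It fails at once if the stop bar is shifted or the rest's tilt is forced (stop moved over 4 mm) (distance of stop_c0 from where it was at the start of the episode above 0.004 m).
It fails at once if the blank is pressed on the rest or the stop with more than 60 N (contact force between blank and rest above 60 N).
It fails at once if a bystander is disturbed (moved over 20 mm) (distance of any of spool, driver, glue from where it was at the start of the episode above 0.02 m).
It also fails if it takes over 67 s, if anything falls off the work surface, if the arm or the gripper's body presses on something with over 40 N, if the wrist force passes 120 N, or if a joint passes its speed limit or range.

ROBOT

A 6-joint arm with a two-finger parallel gripper is mounted at the origin on the work surface. World frame = base frame: x ahead of the robot, y to its left, z up, the work surface at z = 0. Lengths are in m, angles in degrees, forces in N, time in s.
With the tool pointing down it reaches from about 0.275 to 0.775 m from the base axis. Payload 14.6 kg.
Tool frame: the origin (TCP) lies on the mounting face of the last link; the fingertips stand 173 mm ahead of it and the grasp point (between the pads) lies 155 mm ahead of it; z points along the fingers, y is the direction in which the jaws open and shut (so a half turn about z gives the same grasp; the last joint's range is limited). The gripper opens to 85 mm and grips with 20 to 120 N. Pads are 22 mm wide; open, the fingers measure 114 mm over their backs; the gripper's body (76 mm by 85 mm) begins 54 mm behind the grasp point. The pads swing forward as they close: fully open they stand 13 mm farther back than shut.
Start: joints at [62.321, 15.075, -2.767, 72.158, 0, 81.102], TCP at [0.169, 0.497, 0.405] pointing down, gripper open.
Joint ranges: [-151.79, 151.79], [-50.71, 97.33], [-67.44, 78.34], [-121.81, 120.89], [-77.56, 73.72], [-180, 180]. Speed limits (degrees/s): [108.29, 108.29, 147.25, 159.86, 180, 180].

INTERFACE

Orientations are given as [roll, pitch, yaw] about the fixed x, y, z axes, in that order (R = Rz(yaw) Ry(pitch) Rx(roll)).
In Python, from bench import observe, eyes, manip gives the robot as it stands.
- The arm moves only by the tool carry_out, never from a script. Its arguments are lists of equal length, an entry for each row: "twist": the turn, a rotation vector about the tool's x, y, z in rad, a list of three; "slide": the shift along the tool's x, y, z in mm, a list of three; "gripper": the finger opening in mm, from 0 to 85.4. In form: {"twist": [[rx, ry, rz], ...], "slide": [[dx, dy, dz], ...], "gripper": [gripper, ...]}. A call has 1 to 5 rows; each row is the pose to reach, as a shift and turn from the pose measured when the call began, along the tool's axes at that moment; what a row does not reach only later rows make up. A row lasts 1/10 s, in which the tool goes at most 50 mm and 8.59 degrees, less where a joint would pass 70% of its speed; a pose out of reach is approached as far as the arm can. A call with a gripper value outside its range is refused whole. The fingers move at their own pace and stop on an object; "grip_force" is the grip in N (left out, the last holds). Time passes only in rows, so rows that repeat a pose let the fingers close. It gives the time, the measured TCP pose, the force and the opening at its end, in the units of the state.
- observe(): the state, without advancing time (a new reading comes with each control period).
- eyes.read_camera(name): name is "side" or "top"; returns the picture (480x640x3 uint8, blue, green, red); there is no depth.
- eyes.camera_params(name): a dict with "mtx" (3x3 intrinsics, pixels), "world_from_camera" (4x4, takes a point from camera to world coordinates). Camera axes: x right, y up, looking along -z (the intrinsics and any distortion apply to the point x, -y, -z); pixel columns grow to the right and rows downward; lengths in m; the calibration is good to about 2 mm. A picture is of the moment at which its call begins. camera_params takes no time and is no camera call.
- manip.job_done(): hands the job in, once; it reports no verdict.
The state is a dict: "t": time; "q": joint angles; "dq": joint speeds; "joint_torque": joint torques, N m; "tcp_pos": TCP position; "tool_rot": TCP orientation; "contact_force": force on the tool from outside, world axes, zero at the start; "moment": the same for the moment, N m; "opening": finger opening in m.
Only numpy, scipy, OpenCV 4.12 (cv2) and the standard library are available. Lean on these libraries where they do the work, as an engineer would, in place of code of your own. Each camera call takes 0.05 s, during which the arm holds its last target.

## Working session

There is one attempt and no reset: what is moved stays moved. The work goes in short steps, Python scripts to look and compute and a tool call to move; the robot and the scene stay as the last step left them, time stands still between calls to the robot, and variables do not carry over. Pictures are saved under pics/ and viewed, and the job is handed in when it is done.

Besides the shell and the picture viewer there is one more tool, called after "Emit:" as name(argument=value, ...) on one line, values as JSON. carry_out: Moves the arm, as the interface text tells. Its arguments: {"type":"object","properties":{"twist":{"type":"array"},"slide":{"type":"array"},"gripper":{"type":"array"},"grip_force":{"type":"number"}},"required":["twist","slide","gripper"]}

```bash
ls; mkdir -p pics
python3 - <<'E'
from bench import observe, eyes, manip
import cv2,numpy as np
print(observe())
for n in("side","top"):
    cv2.imwrite(f"pics/{n}0.png",eyes.read_camera(n)); print(eyes.camera_params(n))
E
```

```text
pics
{'t': 0.0, 'q': array([ 6.23217946e+01,  1.50992679e+01, -2.80560053e+00,  7.21571303e+01,
       -6.28708270e-04,  8.11017340e+01]), 'dq': array([ 0.08568817,  0.03263652,  0.13354924, -0.00520291,  0.02355721,
       -0.05183542]), 'joint_torque': array([ 2.53901795e-03, -6.37618518e+01,  3.84567797e+01,  1.37480578e-02,
       -1.58969669e-04, -3.27404216e-06]), 'tcp_pos': array([0.16897885, 0.49696198, 0.4042093 ]), 'tool_rot': array([-1.79938650e+02, -8.96884253e-03,  1.61220056e+02]), 'contact_force': array([ 0.96408471, -0.06256506,  0.43361001]), 'moment': array([0.01574446, 0.05519835, 0.03439125]), 'opening': 0.08543600819547478}
{'mtx': array([[506.92793368,   0.        , 315.99825565],
       [  0.        , 506.92793368, 237.32763024],
       [  0.        ,   0.        ,   1.        ]]), 'world_from_camera': array([[ 0.71799673,  0.47869175, -0.50530674, -0.07455343],
       [-0.69584182,  0.47603934, -0.53776455, -0.6358478 ],
       [-0.01687757,  0.73772675,  0.67488842,  0.91762101],
       [ 0.        ,  0.        ,  0.        ,  1.        ]])}
{'mtx': array([[583.52886387,   0.        , 327.67713207],
       [  0.        , 583.52886387, 248.16347582],
       [  0.        ,   0.        ,   1.        ]]), 'world_from_camera': array([[-0.01599659,  0.99765532, -0.06654299,  0.46076084],
       [-0.99985379, -0.01636296, -0.0049644 ,  0.00686319],
       [-0.0060416 ,  0.06645385,  0.99777121,  1.49406414],
       [ 0.        ,  0.        ,  0.        ,  1.        ]])}
```

View pics/side0.png

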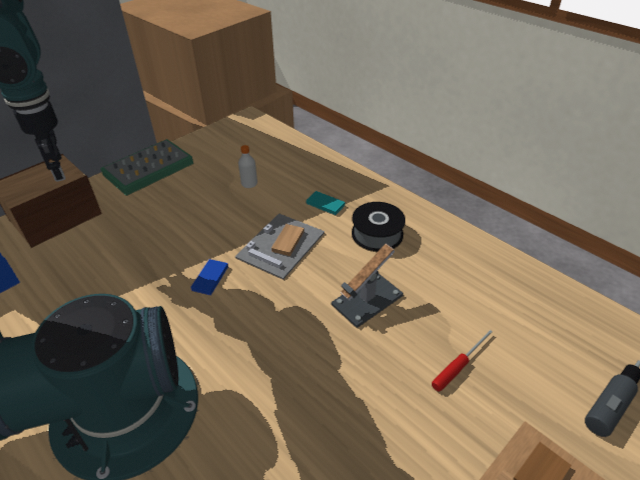

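View pics/top0.png

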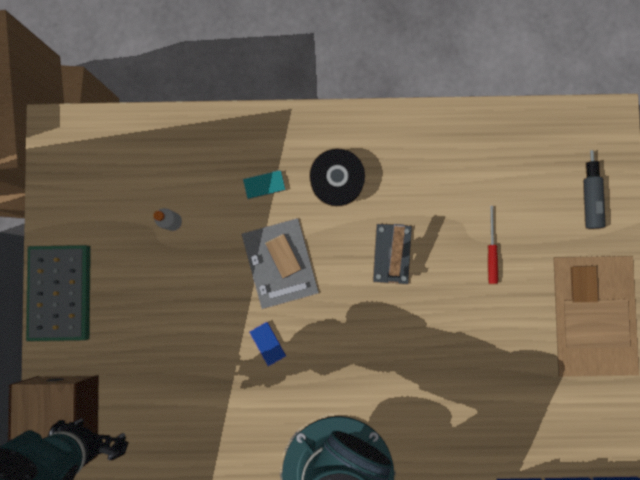

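The views show the board near top pixel (281,262) with the blank on it. The stand is near (394,252), the spool at (337,177), the driver at (492,250) and the glue at (165,218). I'll enlarge these areas.

Run:
```python
import cv2
t=cv2.imread("pics/top0.png");s=cv2.imread("pics/side0.png")
cv2.imwrite("pics/tb.png",cv2.resize(t[210:315,235:325],None,fx=5.5,fy=5.5,interpolation=cv2.INTER_CUBIC))
cv2.imwrite("pics/tr.png",cv2.resize(t[215:290,365:455],None,fx=8,fy=8,interpolation=cv2.INTER_CUBIC))
cv2.imwrite("pics/sb.png",cv2.resize(s[205:285,230:330],None,fx=7,fy=7,interpolation=cv2.INTER_CUBIC))
cv2.imwrite("pics/sr.png",cv2.resize(s[235:330,325:415],None,fx=6,fy=6,interpolation=cv2.INTER_CUBIC))
```

```text
(no output)
```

View pics/tb.png

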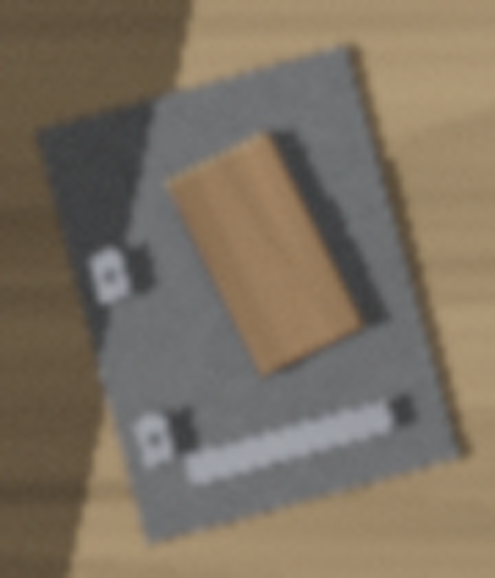

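View pics/tr.png

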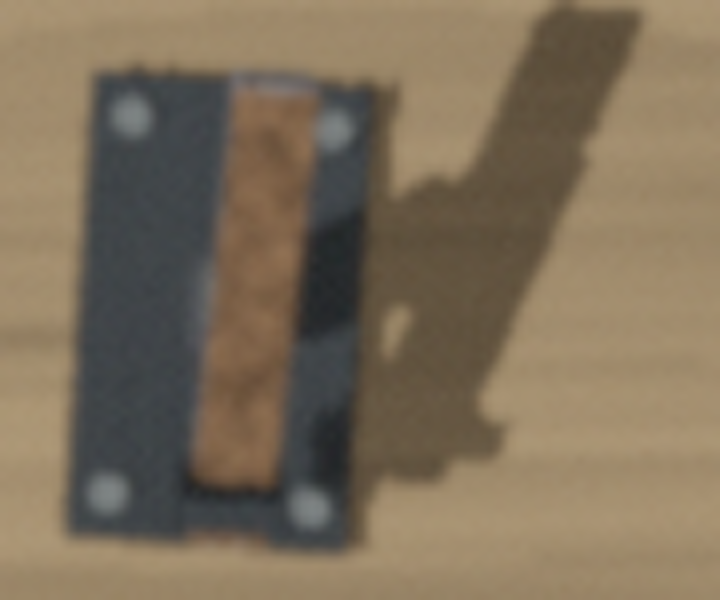

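View pics/sb.png

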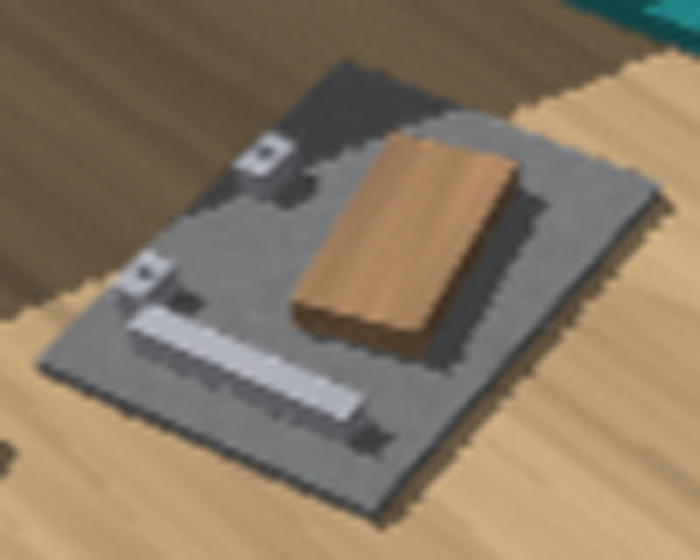

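View pics/sr.png

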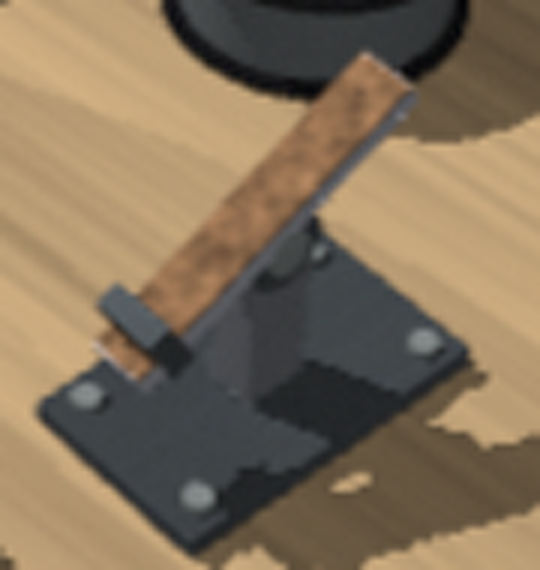

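```bash
cat > geo.py <<'E'
import numpy as np, cv2
from bench import eyes
from scipy.optimize import least_squares
P={n:eyes.camera_params(n) for n in("top","side")}
def proj(n,X):
    X=np.atleast_2d(X);T=np.linalg.inv(P[n]["world_from_camera"]);c=X@T[:3,:3].T+T[:3,3]
    c=c*[1,-1,-1];u=c@P[n]["mtx"].T;return u[:,:2]/u[:,2:]
def ray(n,u):
    d=np.linalg.inv(P[n]["mtx"])@[u[0],u[1],1];W=P[n]["world_from_camera"];return W[:3,3],W[:3,:3]@(d*[1,-1,-1])
def onplane(n,u,z):
    o,d=ray(n,u);return o+d*(z-o[2])/d[2]
def tri(ut,us):
    o1,d1=ray("top",ut);o2,d2=ray("side",us);d1/=np.linalg.norm(d1);d2/=np.linalg.norm(d2)
    k=np.linalg.lstsq(np.c_[d1,-d2],o2-o1,rcond=None)[0];a=o1+k[0]*d1;b=o2+k[1]*d2;return (a+b)/2,np.linalg.norm(a-b)
def src(pts,f,x0,y0): return (np.array(pts,float)+.5)/f-.5+[x0,y0]
E
python3 - <<'E'
from geo import *
np.set_printoptions(precision=4,suppress=True)
# board
bt=src([(40,130),(352,47),(465,455),(150,543)],5.5,235,210)
bs=src([(345,60),(660,187),(380,515),(40,365)],7,230,205)
L=np.array([(105,60),(105,-90),(-95,-90),(-95,60)])/1e3
def pose2(n,pix,L,z):
    W=np.array([onplane(n,p,z)[:2] for p in pix])
    f=lambda v:(np.c_[np.cos(v[2])*L[:,0]-np.sin(v[2])*L[:,1],np.sin(v[2])*L[:,0]+np.cos(v[2])*L[:,1]]+v[:2]-W).ravel()
    r=least_squares(f,[.45,.1,0.3]);return r.x,r.fun.reshape(-1,2)
for n,p in(("top",bt),("side",bs)):
    v,r=pose2(n,p,L,.008);print(n,"board",v[:2],np.degrees(v[2]),r.round(4).tolist())
kt=src([(268,130),(166,185),(265,375),(365,325)],5.5,235,210)
ks=src([(517,160),(397,137),(293,303),(424,333)],7,230,205)
K=np.array([(50,-26),(50,26),(-50,26),(-50,-26)])/1e3
for n,p in(("top",kt),("side",ks)):
    v,r=pose2(n,p,K,.023);print(n,"blank",v[:2],np.degrees(v[2]),r.round(4).tolist())
# fences: end fence top in top view
ef=src([(185,462),(388,402),(393,430),(193,485)],5.5,235,210)
print("endf",[onplane("top",p,.022)[:2] for p in ef])
f1=src([(88,255),(118,245),(132,298),(102,307)],5.5,235,210);f2=src([(135,420),(165,410),(178,460),(147,468)],5.5,235,210)
print("sf1",[onplane("top",p,.022)[:2] for p in f1],"\nsf2",[onplane("top",p,.022)[:2] for p in f2])
# rest
rt=src([(232,90),(318,95)],8,365,215); rs=src([(367,53),(413,92)],6,325,235)
for a,b in zip(rt,rs): print("top end",tri(a,b))
# bottom end cork near stop: stop upper top edge corners
st=src([(182,490),(283,497)],8,365,215);
E
```

```text
top board [0.5158 0.1488] 14.485583580618451 [[0.0007, -0.0001], [0.0018, 0.0004], [-0.0015, 0.0002], [-0.0009, -0.0005]]
side board [0.5159 0.1502] 14.993251344530306 [[-0.0011, -0.0], [0.0025, -0.0009], [-0.0006, 0.0002], [-0.0008, 0.0008]]
top blank [0.5417 0.1275] 26.34544151719642 [[-0.0006, 0.0005], [0.001, -0.0001], [-0.0006, 0.0001], [0.0003, -0.0004]]
side blank [0.5429 0.1284] 26.67846052331339 [[0.0004, -0.0014], [0.0004, 0.0024], [-0.0004, -0.0002], [-0.0004, -0.0009]]
endf [array([0.4468, 0.1656]), array([0.4727, 0.0724]), array([0.4599, 0.0702]), array([0.4363, 0.1621])]
sf1 [array([0.5424, 0.2094]), array([0.5468, 0.1955]), array([0.5223, 0.1893]), array([0.5184, 0.2031])] 
sf2 [array([0.4664, 0.1884]), array([0.4707, 0.1746]), array([0.4478, 0.1688]), array([0.4444, 0.1831])]
top end (array([ 0.6014, -0.1415,  0.1414]), np.float64(0.0024240814563141824))
top end (array([ 0.5993, -0.1662,  0.1396]), np.float64(0.0011863595778306328))
```

Run:
```python
import cv2
t=cv2.imread("pics/top0.png");s=cv2.imread("pics/side0.png")
f=lambda im:cv2.convertScaleAbs(im,alpha=1.8,beta=10)
cv2.imwrite("pics/tr2.png",f(cv2.resize(t[222:287,380:410],None,fx=9,fy=9,interpolation=cv2.INTER_LINEAR)))
cv2.imwrite("pics/sr2.png",f(cv2.resize(s[240:302,335:397],None,fx=9.5,fy=9.5,interpolation=cv2.INTER_LINEAR)))
```

```text
(no output)
```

View pics/tr2.png

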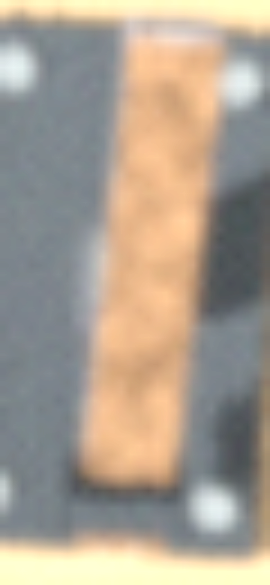

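View pics/sr2.png

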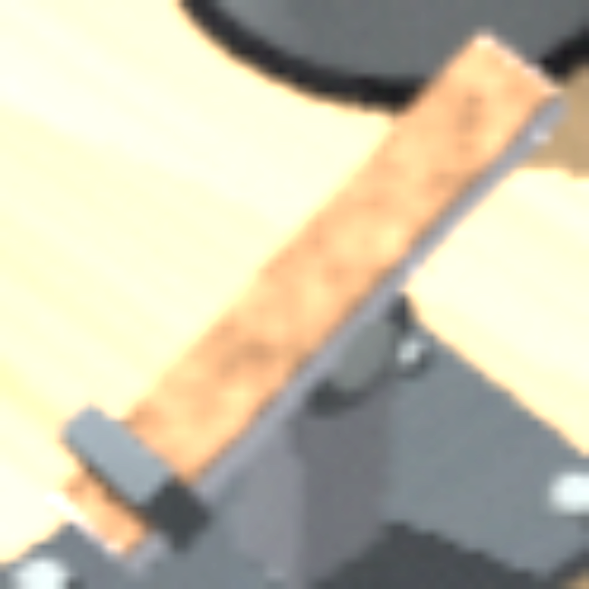

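```bash
cat > rest.py <<'E'
from geo import *
from scipy.spatial.transform import Rotation as R
np.set_printoptions(precision=4,suppress=True)
tp=src([(128,38),(221,43),(82,481),(176,488),(90,543),(165,548)],9,380,222)
sp=src([(485,35),(562,95),(68,488),(125,552),(88,407),(170,475),(62,435),(140,505),(180,548),(210,520)],9.5,335,240)
def mod(v):
    x,y,z,yaw,th,xs,b=v[:7]
    Rm=R.from_euler("ZY",[yaw,-th]).as_matrix()
    a=.075
    Lt=np.array([(a,.012,0),(a,-.012,0),(xs,.012,0),(xs,-.012,0),(-a,.012,0),(-a,-.012,0)])
    Ls=np.array([(a,.012,0),(a,-.012,0),(-a,.012,0),(-a,-.012,0),(xs,.015,.014),(xs,-.015,.014),(xs-.012,.015,.014),(xs-.012,-.015,.014),(xs-.012,-.015,0),(xs,-.015,0)])
    o=np.array([x,y,z]);return Lt@Rm.T+o,Ls@Rm.T+o
def res(v):
    A,B=mod(v);rt=proj("top",A)-tp;rs=proj("side",B)+v[7:9]-sp
    rt[4:]*=.5
    return np.r_[rt.ravel(),rs.ravel(),v[7:9]*.7]
v=least_squares(res,[.53,-.15,.098,-.08,.5,-.04,0,0,0],loss="soft_l1").x
if __name__=="__main__":
    print("rest_top",v[:3],"yaw,tilt",np.degrees(v[3:5]),"stop",v[5],"side px bias",v[7:]);print(res(v)[:-2].reshape(-1,2))
E
python3 rest.py
```

```text
rest_top [ 0.5342 -0.1484  0.1075] yaw,tilt [-4.4338 26.3406] stop -0.05359108884817203 side px bias [ 0.6301 -0.5459]
[[ 0.1957 -0.6001]
 [ 0.162  -0.533 ]
 [ 0.198   0.1104]
 [-0.3085 -0.0578]
 [-0.7534  0.5985]
 [ 0.02    0.6244]
 [ 0.4673 -0.2241]
 [ 0.1639 -0.8963]
 [-1.102   1.4403]
 [ 0.2518  1.0542]
 [ 0.4712 -0.4357]
 [ 1.1795  0.2573]
 [-0.5092  0.6438]
 [ 0.5731  1.2   ]
 [-1.6798 -0.9113]
 [-1.1145 -2.0253]]
```

```bash
cat >> rest.py <<'E'
if __name__=="__main__":
  for z in (None,.0963,.1025,.105):
    def r2(v):
        r=res(v).copy(); r[12+16:12+20]*=0
        return np.r_[r,(0 if z is None else (v[2]-z)*1e5)]
    w=least_squares(r2,v,loss="soft_l1"); u=w.x
    print(z,w.cost,"rest_top",u[:3],"yaw,tilt",np.degrees(u[3:5]),"stop",u[5],"bias",u[7:]);
E
python3 rest.py | tail -4
```

```text
None 4.567584390886809 rest_top [ 0.5342 -0.1483  0.1079] yaw,tilt [-4.6184 25.8359] stop -0.05367481299146892 bias [ 0.4195 -0.6434]
0.0963 5.728351757690204 rest_top [ 0.5351 -0.1494  0.0963] yaw,tilt [-4.675  25.5515] stop -0.05413484479112201 bias [ 0.0969 -4.2763]
0.1025 4.928770059354466 rest_top [ 0.5347 -0.1488  0.1025] yaw,tilt [-4.6492 25.6613] stop -0.05386872198778223 bias [ 0.2676 -2.2831]
0.105 4.6915202816813775 rest_top [ 0.5345 -0.1485  0.105 ] yaw,tilt [-4.6364 25.7226] stop -0.05376913005096129 bias [ 0.3373 -1.499 ]
```

```bash
cat > rel.py <<'E'
import sys,numpy as np
from bench import observe
from scipy.spatial.transform import Rotation as R
def rel(p,rpy=None,rot=None):
    s=observe();A=R.from_euler("xyz",s["tool_rot"],degrees=True)
    B=rot if rot is not None else R.from_euler("xyz",rpy,degrees=True)
    print("t",round(s["t"],2),"twist",(A.inv()*B).as_rotvec().round(4).tolist(),"slide",(A.inv().apply(np.array(p)-s["tcp_pos"])*1e3).round(1).tolist())
def show():
    s=observe();print({k:(np.round(s[k],4).tolist()) for k in("t","tcp_pos","tool_rot","contact_force","moment","opening","q")})
if __name__=="__main__":
    a=list(map(float,sys.argv[1:]));show();rel(a[:3],a[3:]) if a else 0
E
python3 rel.py .542 .128 .300 180 0 206.5
```

```text
{'t': 0.1, 'tcp_pos': [0.169, 0.497, 0.4043], 'tool_rot': [-179.9468, -0.0081, 161.2164], 'contact_force': [-0.5819, -0.2812, 0.1399], 'moment': [0.0002, -0.024, 0.0238], 'opening': 0.0856, 'q': [62.3198, 15.0958, -2.7997, 72.1583, -0.0002, 81.1034]}
t 0.1 twist [-0.0008, -0.0005, -0.7903] slide [-472.0, -229.1, 104.4]
```

Emit:
carry_out(twist=[[0,0,-0.79],[0,0,-0.79],[0,0,-0.79],[0,0,-0.79],[0,0,-0.79]], slide=[[-472,-229,104],[-472,-229,104],[-472,-229,104],[-472,-229,104],[-472,-229,104]], gripper=[70,70,70,70,70], grip_force=20)

```text
t: 0.6
tcp_pos: [0.3241, 0.3447, 0.3614]
tool_rot: [-180.0, -0.0, -160.7]
contact_force: [0.1, 1.6, -0.4]
opening: 0.0701
```

```bash
python3 rel.py .542 .128 .300 180 0 206.5
```

```text
{'t': 0.6, 'tcp_pos': [0.3241, 0.3447, 0.3614], 'tool_rot': [-179.9679, -0.044, -160.6942], 'contact_force': [0.1324, 1.6467, -0.383], 'moment': [0.0561, 0.0106, 0.053], 'opening': 0.0701, 'q': [36.8877, 11.1203, -15.0185, 63.9128, -0.0173, 17.5818]}
t 0.6 twist [-0.0005, -0.0008, -0.1256] slide [-134.0, -276.5, 61.5]
```

Emit:
carry_out(twist=[[0,0,-0.126],[0,0,-0.126],[0,0,-0.126],[0,0,-0.126],[0,0,-0.126]], slide=[[-134,-276,61],[-134,-276,61],[-134,-276,61],[-134,-276,61],[-134,-276,61]], gripper=[70,70,70,70,70])

```text
t: 1.1
tcp_pos: [0.4959, 0.1735, 0.3131]
tool_rot: [-180.0, -0.1, -153.5]
contact_force: [0.5, 0.4, 0.5]
opening: 0.0703
```

```bash
python3 rel.py .542 .128 .220 180 0 206.5
```

```text
{'t': 1.1, 'tcp_pos': [0.4959, 0.1735, 0.3131], 'tool_rot': [-179.9776, -0.06, -153.4869], 'contact_force': [0.4682, 0.3912, 0.4762], 'moment': [0.0788, -0.0097, 0.0252], 'opening': 0.0703, 'q': [10.3989, 17.7386, -13.5899, 58.7229, -0.0382, -16.1143]}
t 1.1 twist [-0.0004, -0.001, 0.0002] slide [-21.0, -61.2, 93.1]
```

Emit:
carry_out(twist=[[0,0,0],[0,0,0],[0,0,0],[0,0,0]], slide=[[-21,-61,60],[-21,-61,93],[-21,-61,93],[-21,-61,93]], gripper=[70,70,70,70])

```text
t: 1.5
tcp_pos: [0.5417, 0.1272, 0.2177]
tool_rot: [179.9, -0.3, -153.6]
contact_force: [-0.8, 0.8, 0.4]
opening: 0.0699
```

```bash
python3 - <<'E'
from bench import eyes
import cv2
s=eyes.read_camera("side");cv2.imwrite("pics/s1.png",cv2.resize(s[150:300,220:370],None,fx=4,fy=4,interpolation=cv2.INTER_CUBIC))
E
python3 rel.py .542 .128 .188 180 0 206.5
```

```text
{'t': 1.55, 'tcp_pos': [0.5417, 0.1279, 0.2194], 'tool_rot': [179.9652, -0.1783, -153.5338], 'contact_force': [-0.0463, 0.3772, -0.5073], 'moment': [-0.0096, 0.0117, -0.0354], 'opening': 0.0703, 'q': [4.9065, 25.0997, -17.9567, 47.1222, -0.0331, -21.5597]}
t 1.55 twist [0.0006, -0.0031, -0.0006] slide [-0.4, -0.1, 31.4]
```

View pics/s1.png

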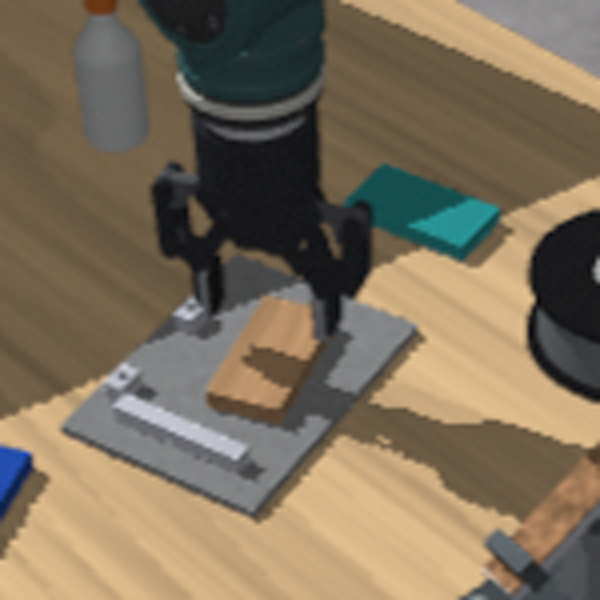

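Emit:
carry_out(twist=[[0,0,0],[0,0,0],[0,0,0]], slide=[[0,0,20],[0,0,35.5],[0,0,35.5]], gripper=[70,70,70])

```text
t: 1.85
tcp_pos: [0.5409, 0.1285, 0.1839]
tool_rot: [179.9, -0.2, -153.5]
contact_force: [-0.9, 0.1, 1.0]
opening: 0.0702
```

Emit:
carry_out(twist=[[0,0,0],[0,0,0],[0,0,0],[0,0,0],[0,0,0]], slide=[[0,0,0],[0,0,0],[0,0,0],[0,0,0],[0,0,0]], gripper=[60,52,45,45,45], grip_force=20)

```text
t: 2.35
tcp_pos: [0.5411, 0.1289, 0.1855]
tool_rot: [180.0, -0.1, -153.5]
contact_force: [-2.1, 2.3, 9.4]
opening: 0.0513
```

```bash
python3 - <<'E'
from bench import eyes
import cv2
s=eyes.read_camera("side");cv2.imwrite("pics/s2.png",cv2.resize(s[190:290,230:330],None,fx=6,fy=6,interpolation=cv2.INTER_CUBIC))
E
python3 rel.py .5065 .1567 .184 180 0 194.7
```

```text
{'t': 2.4, 'tcp_pos': [0.5411, 0.1289, 0.1855], 'tool_rot': [179.9564, -0.1083, -153.4665], 'contact_force': [-2.126, 2.0306, 8.5663], 'moment': [0.3246, 0.5061, -0.1427], 'opening': 0.0515, 'q': [5.0042, 27.1377, -20.7344, 42.2446, 0.0008, -21.5292]}
t 2.4 twist [0.0006, -0.002, 0.2065] slide [18.6, 40.3, 1.6]
```

View pics/s2.png

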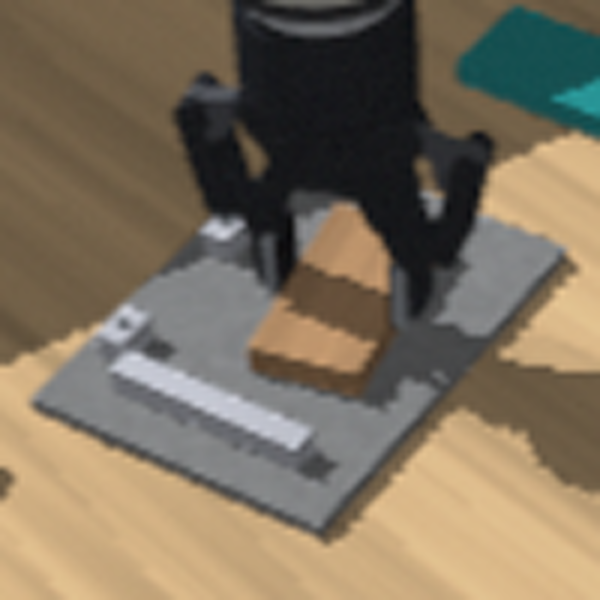

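```bash
python3 rel.py .511 .1524 .186 180 0 194.7
```

```text
{'t': 2.4, 'tcp_pos': [0.5411, 0.1289, 0.1855], 'tool_rot': [179.9564, -0.1083, -153.4665], 'contact_force': [-2.126, 2.0306, 8.5663], 'moment': [0.3246, 0.5061, -0.1427], 'opening': 0.0515, 'q': [5.0042, 27.1377, -20.7344, 42.2446, 0.0008, -21.5292]}
t 2.4 twist [0.0006, -0.002, 0.2065] slide [16.5, 34.5, -0.4]
```

Emit:
carry_out(twist=[[0,0,0.07],[0,0,0.14],[0,0,0.206],[0,0,0.206],[0,0,0.206]], slide=[[4,9,-0.5],[8,18,-0.5],[12,27,-0.5],[16.5,34.5,-0.5],[16.5,34.5,-0.5]], gripper=[45,45,45,45,45])

```text
t: 2.9
tcp_pos: [0.5102, 0.1529, 0.1866]
tool_rot: [180.0, -0.1, -165.1]
contact_force: [-0.7, 0.9, -0.4]
opening: 0.0514
```

```bash
python3 - <<'E'
from bench import eyes
import cv2
s=eyes.read_camera("side");cv2.imwrite("pics/s3.png",cv2.resize(s[190:290,230:330],None,fx=6,fy=6,interpolation=cv2.INTER_CUBIC))
s=eyes.read_camera("top");cv2.imwrite("pics/t3.png",cv2.resize(s[210:315,235:325],None,fx=5.5,fy=5.5,interpolation=cv2.INTER_CUBIC))
E
python3 rel.py .5037 .1567 .186 180 0 194.7
```

```text
{'t': 3.0, 'tcp_pos': [0.5111, 0.1524, 0.1865], 'tool_rot': [179.9865, -0.0759, -165.1688], 'contact_force': [0.5638, 0.8993, -0.8551], 'moment': [0.0135, 0.0189, 0.002], 'opening': 0.0514, 'q': [7.8456, 25.2765, -24.0947, 40.7058, 0.0041, -6.9855]}
t 3.0 twist [0.0002, -0.0013, 0.0023] slide [6.1, 6.1, 0.5]
```

View pics/s3.png

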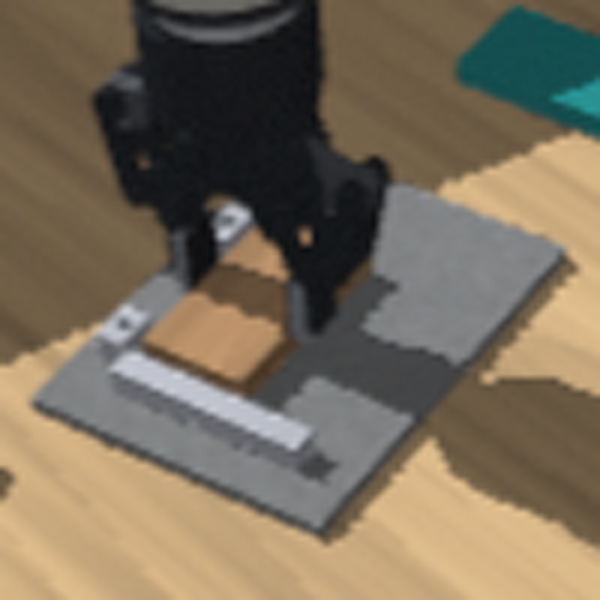

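View pics/t3.png

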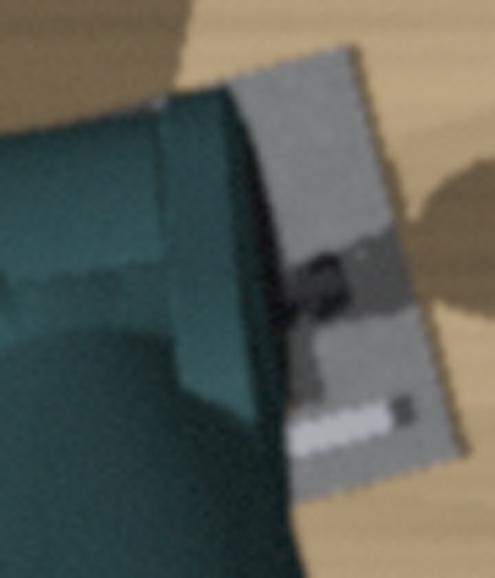

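Emit:
carry_out(twist=[[0,0,0.002],[0,0,0.002],[0,0,0.002],[0,0,0.002]], slide=[[2,0,0.5],[4,0,0.5],[5,0,0.5],[5,0,0.5]], gripper=[45,45,45,45])

```text
t: 3.4
tcp_pos: [0.5062, 0.151, 0.1859]
tool_rot: [180.0, -0.1, -165.3]
contact_force: [-0.3, 0.5, -0.9]
opening: 0.051
```

Emit:
carry_out(twist=[[0,0,0],[0,0,0]], slide=[[1,0,0],[1.5,0,0]], gripper=[45,45])

```text
t: 3.6
tcp_pos: [0.5048, 0.1505, 0.1859]
tool_rot: [180.0, -0.1, -165.3]
contact_force: [1.4, -0.2, -0.6]
opening: 0.0509
```

Emit:
carry_out(twist=[[0,0,0],[0,0,0]], slide=[[1,0,0],[1.5,0,0]], gripper=[45,45])

```text
t: 3.8
tcp_pos: [0.5042, 0.1504, 0.1863]
tool_rot: [180.0, 0.1, -165.3]
contact_force: [7.2, 2.7, -1.9]
opening: 0.0513
```

Emit:
carry_out(twist=[[0,0,0],[0,0,0],[0,0,0]], slide=[[0.2,2,0],[0.2,4,0],[0.2,4.5,0]], gripper=[45,45,45])

```text
t: 4.1
tcp_pos: [0.503, 0.1549, 0.1865]
tool_rot: [180.0, 0.1, -165.3]
contact_force: [3.5, -0.9, -1.0]
opening: 0.0517
```

Emit:
carry_out(twist=[[0,0,0],[0,0,0]], slide=[[0.3,1,0.3],[0.3,1.5,0.3]], gripper=[45,45])

```text
t: 4.3
tcp_pos: [0.5025, 0.1563, 0.1862]
tool_rot: [-180.0, 0.1, -165.3]
contact_force: [4.3, -1.5, -0.8]
opening: 0.0515
```

Emit:
carry_out(twist=[[0,0,0],[0,0,0]], slide=[[0.3,1,0.3],[0.3,1.5,0.3]], gripper=[45,45])

```text
t: 4.5
tcp_pos: [0.502, 0.1577, 0.186]
tool_rot: [-180.0, 0.2, -165.3]
contact_force: [5.2, -1.4, -1.8]
opening: 0.0514
```

Emit:
carry_out(twist=[[0,0,0],[0,0,0]], slide=[[0.2,1,0.2],[0.2,1.5,0.2]], gripper=[45,45])

```text
t: 4.7
tcp_pos: [0.5019, 0.1586, 0.1859]
tool_rot: [-179.8, 0.2, -165.3]
contact_force: [5.8, -12.0, 0.2]
opening: 0.0514
```

Emit:
carry_out(twist=[[0,0,0],[0,0,0]], slide=[[0.2,0.8,0.2],[0.2,1.0,0.2]], gripper=[45,45])

```text
t: 4.9
tcp_pos: [0.5017, 0.1589, 0.1858]
tool_rot: [-179.6, 0.2, -165.3]
contact_force: [5.7, -9.2, 1.2]
opening: 0.0511
```

```bash
python3 - <<'E'
from bench import eyes
import cv2
s=eyes.read_camera("side");cv2.imwrite("pics/s4.png",cv2.resize(s[190:290,230:330],None,fx=6,fy=6,interpolation=cv2.INTER_CUBIC))
E
python3 rel.py
```

```text
{'t': 4.95, 'tcp_pos': [0.5017, 0.1589, 0.1859], 'tool_rot': [-179.6454, 0.204, -165.3007], 'contact_force': [6.1103, -9.5249, 1.9056], 'moment': [-1.8722, -0.9858, 0.4612], 'opening': 0.0511, 'q': [8.7697, 24.6651, -25.3663, 39.729, -0.3316, -5.9297]}
```

View pics/s4.png

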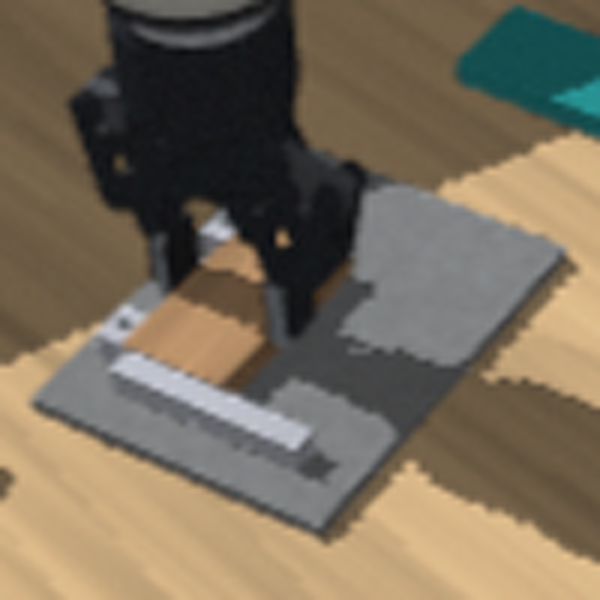

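Emit:
carry_out(twist=[[0,0,0],[0,0,0],[0,0,0],[0,0,0]], slide=[[0.4,0.4,0.6],[0.4,0.4,1.2],[0.4,0.4,1.2],[0.4,0.4,1.2]], gripper=[45,45,45,45])

```text
t: 5.35
tcp_pos: [0.5016, 0.1589, 0.1854]
tool_rot: [-179.6, 0.3, -165.3]
contact_force: [3.6, -5.1, 11.6]
opening: 0.0516
```

Emit:
carry_out(twist=[[0,0,0],[0,0,0],[0,0,0],[0,0,0]], slide=[[0,0,0],[0,0,0],[0,0,0],[0,0,0]], gripper=[66,66,66,66])

```text
t: 5.75
tcp_pos: [0.5013, 0.159, 0.1852]
tool_rot: [-179.6, 0.2, -165.3]
contact_force: [-0.2, -0.4, 1.0]
opening: 0.0658
```

Emit:
carry_out(twist=[[0,0,0],[0,0,0],[0,0,0],[0,0,0]], slide=[[0,0,-30],[0,0,-60],[0,0,-90],[0,0,-90]], gripper=[66,66,66,66])

```text
t: 6.15
tcp_pos: [0.5016, 0.1598, 0.2784]
tool_rot: [-179.6, 0.5, -165.3]
contact_force: [0.4, 0.4, -0.6]
opening: 0.066
```

```bash
python3 - <<'E'
from bench import eyes
import cv2
s=eyes.read_camera("side");cv2.imwrite("pics/s5o.png",s);cv2.imwrite("pics/s5.png",cv2.resize(s[205:285,230:330],None,fx=7,fy=7,interpolation=cv2.INTER_CUBIC))
E
python3 rel.py .502 .1587 .1855 180 0 194.7
```

```text
{'t': 6.2, 'tcp_pos': [0.5011, 0.1597, 0.2765], 'tool_rot': [-179.5857, 0.393, -165.3187], 'contact_force': [-0.0594, 1.0998, -0.8564], 'moment': [0.0122, -0.0034, -0.0318], 'opening': 0.066, 'q': [8.8714, 19.2212, -17.5719, 52.7739, -0.3724, -5.8099]}
t 6.2 twist [-0.0072, 0.0069, -0.0004] slide [0.0, -0.5, 91.0]
```

View pics/s5.png

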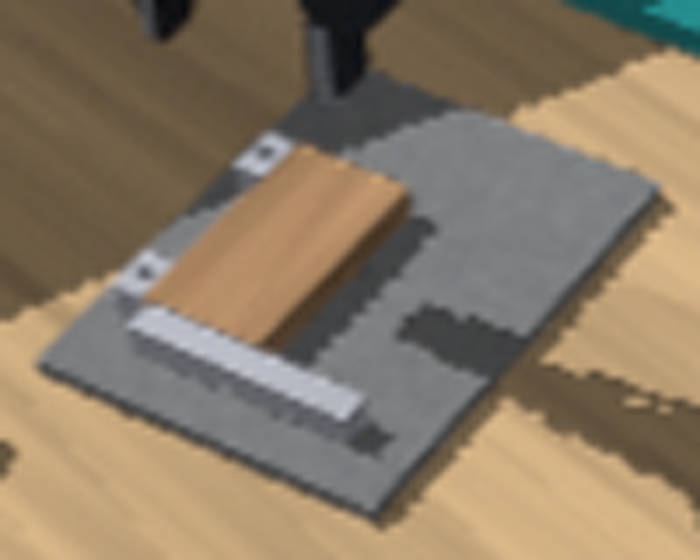

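Emit:
carry_out(twist=[[-0.007,0.007,0],[-0.007,0.007,0],[-0.007,0.007,0],[-0.007,0.007,0],[-0.007,0.007,0]], slide=[[0,-0.5,40],[0,-0.5,75],[0,-0.5,91],[0,-0.5,91],[0,-0.5,91]], gripper=[62,62,62,62,62])

```text
t: 6.7
tcp_pos: [0.5019, 0.1587, 0.1852]
tool_rot: [-180.0, -0.1, -165.3]
contact_force: [-0.5, -1.2, 0.4]
opening: 0.062
```

Emit:
carry_out(twist=[[0,0,0],[0,0,0],[0,0,0],[0,0,0],[0,0,0]], slide=[[0,0,0],[0,0,0],[0,0,0],[0,0,0],[0,0,0]], gripper=[55,45,45,45,45], grip_force=25)

```text
t: 7.2
tcp_pos: [0.5022, 0.1584, 0.1863]
tool_rot: [-179.9, 0.0, -165.3]
contact_force: [-1.3, -5.7, 7.2]
opening: 0.0508
```

```bash
python3 rel.py .5045 .1570 .300 180 0 194.7
```

```text
{'t': 7.2, 'tcp_pos': [0.5022, 0.1584, 0.1863], 'tool_rot': [-179.9062, 0.0164, -165.3448], 'contact_force': [-1.2742, -5.7223, 7.2202], 'moment': [-1.2447, 0.1426, -0.0568], 'opening': 0.0508, 'q': [8.6557, 24.7294, -25.1542, 40.0902, -0.0915, -5.9996]}
t 7.2 twist [-0.0016, 0.0003, -0.0008] slide [-1.9, -2.1, -113.7]
```

Emit:
carry_out(twist=[[0,0,0],[0,0,0],[0,0,0],[0,0,0],[0,0,0]], slide=[[-1,-1,-3],[-2,-2,-30],[-2,-2,-70],[-2,-2,-110],[-2,-2,-114]], gripper=[45,45,45,45,45])

```text
t: 7.7
tcp_pos: [0.5056, 0.1574, 0.3052]
tool_rot: [-179.9, 0.4, -165.3]
contact_force: [1.1, 0.7, -1.8]
opening: 0.0511
```

```bash
cat > tgt.py <<'E'
import sys
from rel import *
O=np.array([.5345,-.1485,.1055]);Rr=R.from_euler("ZY",[-4.6,-26],degrees=True)
Rt=Rr*R.from_matrix(np.diag([-1.,1,-1]))
def W(x,z,y=0): return O+Rr.apply([x,y,z])   # TCP pos with blank underside centre at rest coords
if __name__=="__main__":
    x,y,h=map(float,sys.argv[1:4]); show(); rel(W(x/1e3,(h+178)/1e3,y/1e3),rot=Rt)
    s=observe();print("now rest coords (under blank)",(Rr.inv().apply(s["tcp_pos"]-O)*1e3).round(2)-[0,0,178],"F rest",Rr.inv().apply(s["contact_force"]).round(2))
E
python3 tgt.py 20 0 70
```

```text
{'t': 7.7, 'tcp_pos': [0.5056, 0.1574, 0.3052], 'tool_rot': [-179.8869, 0.4295, -165.331], 'contact_force': [1.0721, 0.6873, -1.7734], 'moment': [0.0317, -0.0006, -0.0282], 'opening': 0.0511, 'q': [8.4872, 18.2399, -14.1604, 57.1605, -0.0662, -6.1816]}
t 7.7 twist [0.0756, -0.4417, 0.3305] slide [134.9, -273.4, -32.4]
now rest coords (under blank) [ 39.56 302.6   24.89] F rest [ 0.13  0.77 -2.04]
```

Emit:
carry_out(twist=[[0.01,-0.06,0.04],[0.02,-0.15,0.11],[0.03,-0.25,0.18],[0.05,-0.35,0.25],[0.076,-0.442,0.33]], slide=[[10,-10,-40],[40,-50,-60],[70,-100,-60],[100,-150,-60],[120,-200,-50]], gripper=[45,45,45,45,45])

```text
t: 8.2
tcp_pos: [0.4424, -0.0437, 0.3589]
tool_rot: [-179.9, 26.4, 175.3]
contact_force: [2.6, 0.6, -1.9]
opening: 0.0506
```

```bash
python3 tgt.py 20 0 50
```

```text
{'t': 8.2, 'tcp_pos': [0.4424, -0.0437, 0.3589], 'tool_rot': [-179.9309, 26.3862, 175.3495], 'contact_force': [2.5562, 0.5768, -1.8846], 'moment': [0.0841, 0.3454, 0.015], 'opening': 0.0506, 'q': [-17.6166, -1.2908, -33.8392, 31.6359, 5.6551, -11.6528]}
t 8.2 twist [-0.0016, 0.0067, -0.0008] slide [1.3, -97.0, 43.8]
now rest coords (under blank) [21.07 97.07 93.7 ] F rest [ 1.42  0.78 -2.79]
```

Emit:
carry_out(twist=[[0,0.006,0],[0,0.006,0],[0,0.006,0],[0,0.006,0],[0,0.006,0]], slide=[[1,-40,10],[1,-80,25],[1,-97,44],[1,-97,44],[1,-97,44]], gripper=[45,45,45,45,45])

```text
t: 8.7
tcp_pos: [0.4529, -0.1419, 0.3189]
tool_rot: [-180.0, 26.0, 175.3]
contact_force: [-0.7, 0.4, -0.2]
opening: 0.0511
```

```bash
python3 - <<'E'
from bench import eyes
import cv2
s=eyes.read_camera("side");cv2.imwrite("pics/s6.png",cv2.resize(s[190:330,310:450],None,fx=4.2,fy=4.2,interpolation=cv2.INTER_CUBIC))
s=eyes.read_camera("top");cv2.imwrite("pics/t6.png",cv2.resize(s[190:310,340:450],None,fx=4.5,fy=4.5,interpolation=cv2.INTER_CUBIC))
E
python3 tgt.py 10 0 15
```

```text
{'t': 8.8, 'tcp_pos': [0.453, -0.1412, 0.3196], 'tool_rot': [-179.9344, 26.0638, 175.3992], 'contact_force': [0.5111, -0.5731, -1.0128], 'moment': [0.0486, 0.4621, 0.0106], 'opening': 0.051, 'q': [-29.7248, 4.1832, -34.5699, 27.3354, 10.6909, -22.8387]}
t 8.8 twist [-0.0012, 0.0011, -0.0] slide [10.4, -0.7, 35.3]
now rest coords (under blank) [20.35  0.72 50.28] F rest [ 0.06 -0.53 -1.15]
```

View pics/s6.png

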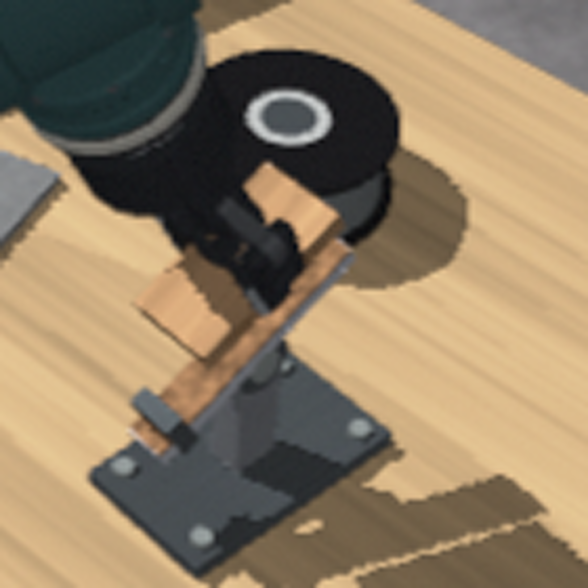

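View pics/t6.png

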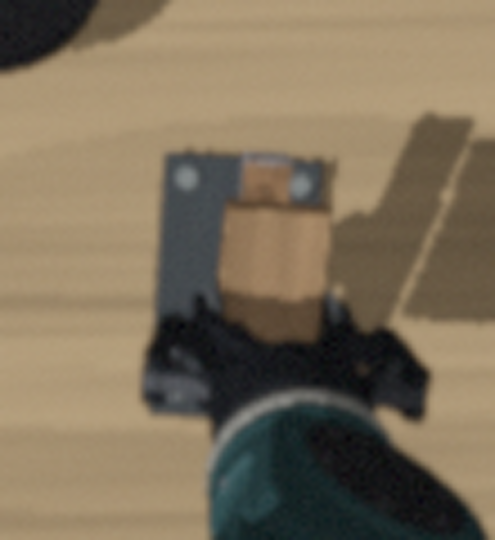

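Emit:
carry_out(twist=[[0,0,0],[0,0,0],[0,0,0],[0,0,0],[0,0,0]], slide=[[5,-0.7,12],[10,-0.7,24],[12,-0.7,36],[12,-0.7,40],[12,-0.7,40]], gripper=[45,45,45,45,45])

```text
t: 9.3
tcp_pos: [0.4599, -0.1419, 0.2786]
tool_rot: [-179.9, 26.1, 175.5]
contact_force: [-0.3, -0.7, -0.5]
opening: 0.0505
```

```bash
python3 - <<'E'
from bench import eyes
import cv2
s=eyes.read_camera("side");cv2.imwrite("pics/s7o.png",s);cv2.imwrite("pics/s7.png",cv2.resize(s[235:310,325:405],None,fx=8,fy=8,interpolation=cv2.INTER_CUBIC))
s=eyes.read_camera("top");cv2.imwrite("pics/t7o.png",s);cv2.imwrite("pics/t7.png",cv2.resize(s[210:290,365:435],None,fx=7,fy=7,interpolation=cv2.INTER_CUBIC))
E
python3 tgt.py 8 0 5
```

```text
{'t': 9.4, 'tcp_pos': [0.4599, -0.1422, 0.2791], 'tool_rot': [-179.9144, 26.1125, 175.4471], 'contact_force': [0.8089, -0.3592, -0.8429], 'moment': [0.0319, 0.42, 0.0046], 'opening': 0.0508, 'q': [-29.3879, 7.3765, -38.336, 20.273, 10.5739, -22.5601]}
t 9.4 twist [-0.0011, 0.002, 0.0007] slide [0.8, -0.3, 5.9]
now rest coords (under blank) [ 8.83  0.28 10.86] F rest [ 0.38 -0.29 -1.12]
```

View pics/s7.png

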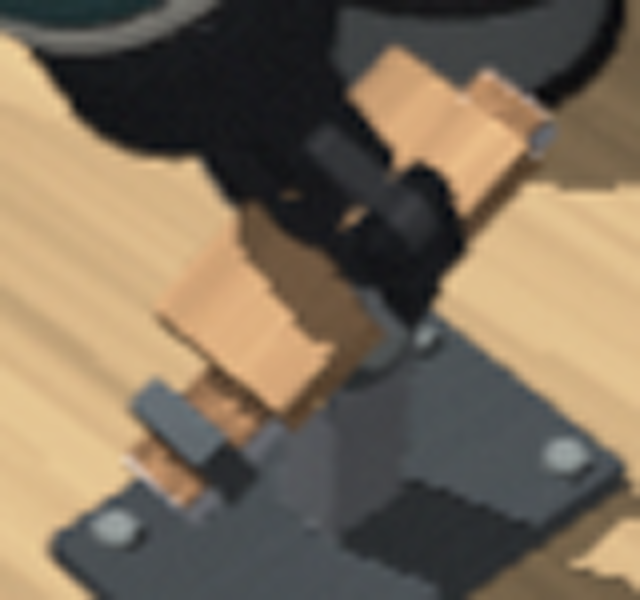

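View pics/t7.png

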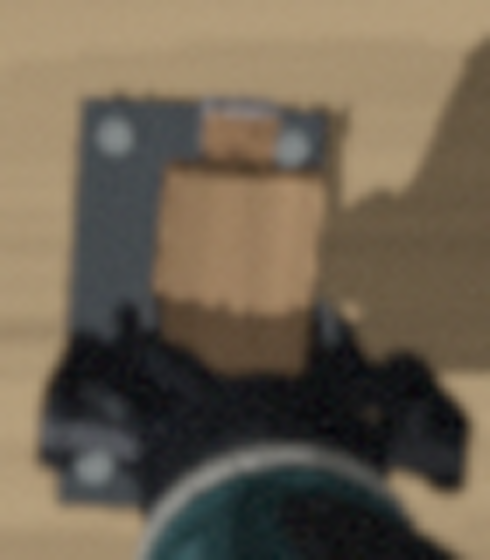

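Emit:
carry_out(twist=[[0,0,0],[0,0,0],[0,0,0]], slide=[[0,0,2],[0,0,4],[0,0,4]], gripper=[45,45,45])

```text
t: 9.7
tcp_pos: [0.4617, -0.1424, 0.2755]
tool_rot: [-179.9, 26.1, 175.4]
contact_force: [-0.0, 0.2, 0.0]
opening: 0.0512
```

Emit:
carry_out(twist=[[0,0,0],[0,0,0]], slide=[[0,0,2],[0,0,2]], gripper=[45,45])

```text
t: 9.9
tcp_pos: [0.4626, -0.1425, 0.2735]
tool_rot: [-179.9, 26.1, 175.4]
contact_force: [0.3, 0.6, -0.2]
opening: 0.0512
```

Emit:
carry_out(twist=[[0,0,0],[0,0,0]], slide=[[0,0,2],[0,0,2]], gripper=[45,45])

```text
t: 10.1
tcp_pos: [0.4635, -0.1425, 0.2715]
tool_rot: [-179.9, 26.1, 175.4]
contact_force: [-0.6, 0.0, -0.7]
opening: 0.0508
```

```bash
python3 tgt.py 8 0 0
```

```text
{'t': 10.1, 'tcp_pos': [0.4635, -0.1425, 0.2715], 'tool_rot': [-179.9289, 26.0887, 175.4375], 'contact_force': [-0.6462, 0.0114, -0.7164], 'moment': [0.0666, 0.4297, -0.0247], 'opening': 0.0508, 'q': [-29.1876, 8.2444, -38.727, 19.0064, 10.4928, -22.3702]}
t 10.1 twist [-0.001, 0.0015, 0.0006] slide [0.8, -0.3, 2.4]
now rest coords (under blank) [8.75 0.26 2.42] F rest [-0.89 -0.04 -0.36]
```

Emit:
carry_out(twist=[[0,0,0],[0,0,0]], slide=[[0,0,1.2],[0,0,1.2]], gripper=[45,45])

```text
t: 10.3
tcp_pos: [0.4639, -0.1425, 0.2708]
tool_rot: [-179.9, 26.1, 175.4]
contact_force: [-7.6, 1.6, 9.6]
opening: 0.0512
```

Emit:
carry_out(twist=[[0,0,0],[0,0,0]], slide=[[0,0,1.2],[0,0,1.2]], gripper=[45,45])

```text
t: 10.5
tcp_pos: [0.4639, -0.1424, 0.2706]
tool_rot: [-179.9, 26.1, 175.4]
contact_force: [-20.1, 4.1, 26.1]
opening: 0.0511
```

Emit:
carry_out(twist=[[0,0,0],[0,0,0]], slide=[[0,0,1.2],[0,0,1.2]], gripper=[45,45])

```text
t: 10.7
tcp_pos: [0.4638, -0.1422, 0.2706]
tool_rot: [-179.8, 26.2, 175.5]
contact_force: [-23.8, 4.4, 29.0]
opening: 0.0513
```

```bash
python3 tgt.py 8 0 0
```

```text
{'t': 10.7, 'tcp_pos': [0.4638, -0.1422, 0.2706], 'tool_rot': [-179.8285, 26.1843, 175.4527], 'contact_force': [-23.8386, 4.3893, 28.987], 'moment': [0.5034, 2.0094, 0.2557], 'opening': 0.0513, 'q': [-29.1212, 8.299, -38.8833, 18.6581, 10.4154, -22.2991]}
t 10.7 twist [-0.0026, 0.0032, 0.0008] slide [0.6, -0.6, 1.5]
now rest coords (under blank) [8.59 0.58 1.47] F rest [-8.97  2.46 36.62]
```

Emit:
carry_out(twist=[[0,0,0],[0,0,0],[0,0,0],[0,0,0]], slide=[[0,0,-1.8],[0,0,-1.8],[3,0,-1.8],[5,0,-1.8]], gripper=[45,45,45,45])

```text
t: 11.1
tcp_pos: [0.4583, -0.1418, 0.2696]
tool_rot: [-179.8, 26.2, 175.4]
contact_force: [-0.6, -0.0, -0.5]
opening: 0.051
```

```bash
python3 tgt.py 0 0 3
```

```text
{'t': 11.1, 'tcp_pos': [0.4583, -0.1418, 0.2696], 'tool_rot': [-179.8459, 26.1512, 175.4462], 'contact_force': [-0.6472, -0.0022, -0.5017], 'moment': [-0.017, 0.4393, -0.018], 'opening': 0.051, 'q': [-29.4272, 7.8999, -39.5693, 18.4596, 10.5411, -22.584]}
t 11.1 twist [-0.0023, 0.0026, 0.0007] slide [3.2, -0.6, -0.0]
now rest coords (under blank) [3.2 0.6 3. ] F rest [-0.8  -0.05 -0.17]
```

Emit:
carry_out(twist=[[-0.002,0.002,0],[-0.002,0.002,0]], slide=[[1.5,-0.6,0],[1.5,-0.6,0]], gripper=[45,45])

```text
t: 11.3
tcp_pos: [0.4567, -0.1423, 0.2686]
tool_rot: [-180.0, 26.0, 175.4]
contact_force: [1.1, 0.5, 0.1]
opening: 0.0508
```

Emit:
carry_out(twist=[[0,0,0],[0,0,0]], slide=[[1,0,0],[1,0,0]], gripper=[45,45])

```text
t: 11.5
tcp_pos: [0.4557, -0.1422, 0.268]
tool_rot: [-180.0, 26.0, 175.4]
contact_force: [-0.7, -0.1, -0.4]
opening: 0.0515
```

Emit:
carry_out(twist=[[0,0,0],[0,0,0]], slide=[[1,0,0],[1,0,0]], gripper=[45,45])

```text
t: 11.7
tcp_pos: [0.4547, -0.1421, 0.2675]
tool_rot: [-180.0, 26.0, 175.4]
contact_force: [-0.4, -0.8, -0.6]
opening: 0.0507
```

```bash
python3 tgt.py 0 0 3
```

```text
{'t': 11.7, 'tcp_pos': [0.4547, -0.1421, 0.2675], 'tool_rot': [-179.9933, 25.9747, 175.4233], 'contact_force': [-0.4323, -0.8168, -0.6433], 'moment': [0.0131, 0.4316, 0.0082], 'opening': 0.0507, 'q': [-29.7216, 7.8084, -40.0151, 18.3755, 10.7191, -22.8781]}
t 11.7 twist [0.0001, -0.0004, 0.0004] slide [-0.9, 0.0, -0.3]
now rest coords (under blank) [-0.91 -0.01  2.71] F rest [-0.61 -0.85 -0.42]
```

Clear so far. I'll carry on in 1 mm steps toward the stop.

Emit:
carry_out(twist=[[0,0,0],[0,0,0]], slide=[[1,0,0],[1,0,0]], gripper=[45,45])

```text
t: 11.9
tcp_pos: [0.4537, -0.142, 0.267]
tool_rot: [-180.0, 26.0, 175.4]
contact_force: [-0.0, 0.2, -1.1]
opening: 0.0509
```

Emit:
carry_out(twist=[[0,0,0],[0,0,0]], slide=[[1,0,0],[1,0,0]], gripper=[45,45])

```text
t: 12.1
tcp_pos: [0.4528, -0.1419, 0.2666]
tool_rot: [-180.0, 26.0, 175.4]
contact_force: [0.0, -0.9, 0.1]
opening: 0.051
```

Emit:
carry_out(twist=[[0,0,0],[0,0,0]], slide=[[0.7,0,0],[0.7,0,0]], gripper=[45,45])

```text
t: 12.3
tcp_pos: [0.4525, -0.142, 0.2666]
tool_rot: [-180.0, 26.1, 175.4]
contact_force: [3.9, 0.3, 0.9]
opening: 0.051
```

```bash
python3 tgt.py 0 0 3;python3 - <<'E'
from bench import eyes
import cv2
s=eyes.read_camera("side");cv2.imwrite("pics/s8.png",cv2.resize(s[235:310,325:405],None,fx=8,fy=8,interpolation=cv2.INTER_CUBIC))
E
```

```text
{'t': 12.3, 'tcp_pos': [0.4525, -0.142, 0.2666], 'tool_rot': [-179.9875, 26.0506, 175.4374], 'contact_force': [3.8694, 0.3365, 0.8756], 'moment': [0.2324, -0.3741, 0.0231], 'opening': 0.051, 'q': [-29.8664, 7.6639, -40.3958, 18.0935, 10.8075, -23.0123]}
t 12.3 twist [0.0001, 0.0009, 0.0006] slide [-3.3, 0.1, -0.1]
now rest coords (under blank) [-3.32 -0.05  2.91] F rest [ 3.83  0.65 -0.89]
```

View pics/s8.png

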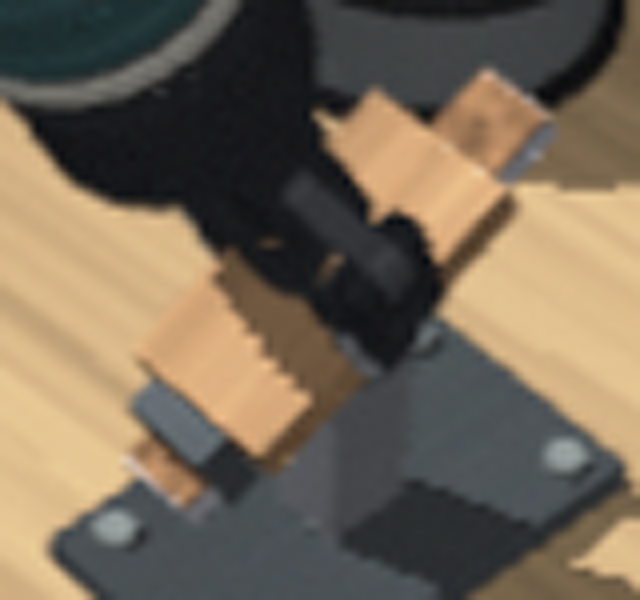

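The blank's lower end meets the stop bar at about (190,430) with 4 N. Next I'll lower it onto the cork while keeping a slight bias down the slope.

Emit:
carry_out(twist=[[0,0,0],[0,0,0],[0,0,0]], slide=[[0.4,0,0.7],[0.4,0,1.3],[0.4,0,1.3]], gripper=[45,45,45])

```text
t: 12.65
tcp_pos: [0.4529, -0.1421, 0.2655]
tool_rot: [-180.0, 26.1, 175.4]
contact_force: [3.1, 0.8, 4.7]
opening: 0.051
```

Emit:
carry_out(twist=[[0,0,0],[0,0,0],[0,0,0]], slide=[[0.4,0,0.7],[0.4,0,0.7],[0.4,0,0.7]], gripper=[45,45,45])

```text
t: 12.95
tcp_pos: [0.4529, -0.1421, 0.2652]
tool_rot: [-180.0, 26.1, 175.5]
contact_force: [-5.2, 2.5, 14.7]
opening: 0.0512
```

```bash
python3 tgt.py 0 0 3
```

```text
{'t': 12.95, 'tcp_pos': [0.4529, -0.1421, 0.2652], 'tool_rot': [-179.9523, 26.1398, 175.46], 'contact_force': [-5.1898, 2.4583, 14.7467], 'moment': [0.348, -0.0577, 0.1093], 'opening': 0.0512, 'q': [-29.855, 7.7859, -40.56, 17.7116, 10.8145, -23.0043]}
t 12.95 twist [-0.0004, 0.0024, 0.0009] slide [-3.6, 0.1, -1.5]
now rest coords (under blank) [-3.59 -0.12  1.47] F rest [ 1.64  2.03 15.61]
```

Emit:
carry_out(twist=[[0,0,0],[0,0,0],[0,0,0],[0,0,0]], slide=[[0.4,0,0],[0.4,0,0],[0.4,0,0],[0.4,0,0]], gripper=[45,45,45,45])

```text
t: 13.35
tcp_pos: [0.4527, -0.1421, 0.2652]
tool_rot: [-179.9, 26.2, 175.5]
contact_force: [2.4, 1.7, 6.0]
opening: 0.051
```

```bash
python3 tgt.py 0 0 3;python3 - <<'E'
from bench import eyes
import cv2
s=eyes.read_camera("side");cv2.imwrite("pics/s9.png",cv2.resize(s[235:310,325:405],None,fx=8,fy=8,interpolation=cv2.INTER_CUBIC))
s=eyes.read_camera("top");cv2.imwrite("pics/t9.png",cv2.resize(s[210:290,365:435],None,fx=7,fy=7,interpolation=cv2.INTER_CUBIC))
E
```

```text
{'t': 13.35, 'tcp_pos': [0.4527, -0.1421, 0.2652], 'tool_rot': [-179.9499, 26.1771, 175.4684], 'contact_force': [2.4429, 1.6735, 6.0034], 'moment': [0.3075, -0.6729, 0.0557], 'opening': 0.051, 'q': [-29.8718, 7.765, -40.5964, 17.6646, 10.837, -23.021]}
t 13.35 twist [-0.0003, 0.0031, 0.0011] slide [-3.7, 0.1, -1.4]
now rest coords (under blank) [-3.72 -0.15  1.55] F rest [4.7  1.86 4.39]
```

View pics/s9.png

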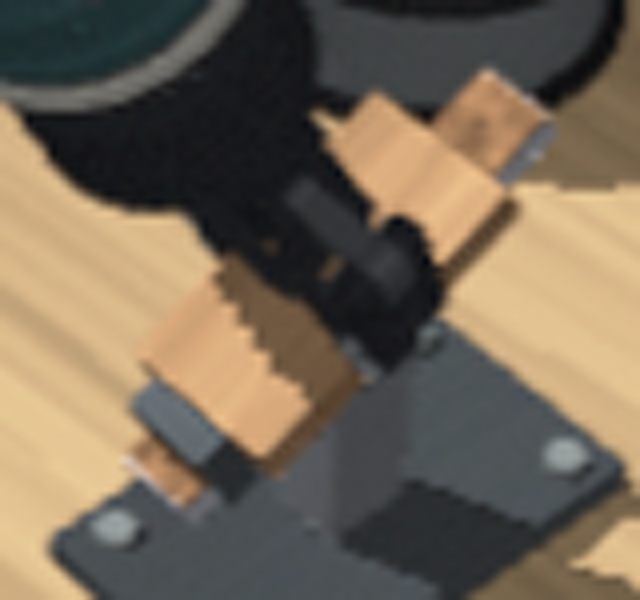

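View pics/t9.png

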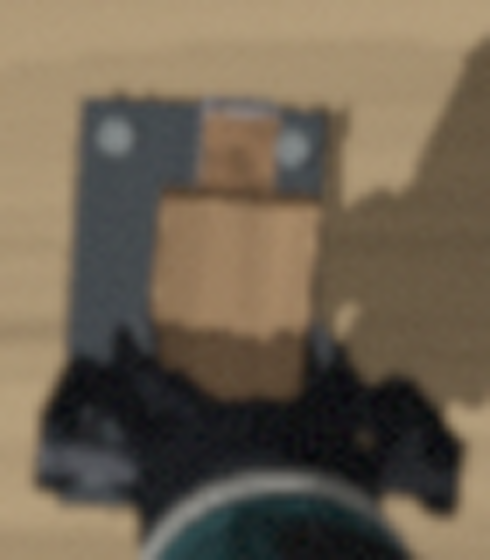

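Emit:
carry_out(twist=[[0,0,0],[0,0,0],[0,0,0],[0,0,0],[0,0,0]], slide=[[0,0,0],[0,0,0],[0,0,0],[0,0,0],[0,0,0]], gripper=[53,56,60,68,68])

```text
t: 13.95
tcp_pos: [0.4526, -0.142, 0.2651]
tool_rot: [-180.0, 26.2, 175.5]
contact_force: [-1.0, -0.3, -0.5]
opening: 0.0681
```

```bash
python3 tgt.py 0 0 3
```

```text
{'t': 13.95, 'tcp_pos': [0.4526, -0.142, 0.2651], 'tool_rot': [-179.9548, 26.1542, 175.4634], 'contact_force': [-1.0478, -0.2869, -0.4964], 'moment': [0.1091, 0.3932, 0.0183], 'opening': 0.0681, 'q': [-29.8738, 7.7703, -40.608, 17.6706, 10.8314, -23.0227]}
t 13.95 twist [-0.0003, 0.0027, 0.001] slide [-3.9, 0.1, -1.5]
now rest coords (under blank) [-3.88 -0.13  1.48] F rest [-1.14 -0.37  0.  ]
```

Emit:
carry_out(twist=[[0,0,0],[0,0,0],[0,0,0],[0,0,0],[0,0,0]], slide=[[0,0,-10],[0,0,-35],[0,0,-70],[0,0,-110],[0,0,-120]], gripper=[68,68,68,68,68])

```text
t: 14.45
tcp_pos: [0.3989, -0.1377, 0.3767]
tool_rot: [-179.8, 26.4, 175.5]
contact_force: [0.3, 0.2, -0.6]
opening: 0.0678
```

Emit:
carry_out(twist=[[0,0,0],[0,0,0],[0,0,0],[0,0,0],[0,0,0]], slide=[[0,40,-10],[0,80,-10],[0,120,-10],[0,160,-10],[0,160,-10]], gripper=[68,68,68,68,68])

```text
t: 14.95
tcp_pos: [0.4066, 0.026, 0.3852]
tool_rot: [-179.8, 26.4, 175.8]
contact_force: [-0.2, -1.2, 0.3]
opening: 0.068
```

```bash
python3 - <<'E'
from bench import eyes
import cv2
s=eyes.read_camera("side");cv2.imwrite("pics/s10o.png",s);cv2.imwrite("pics/s10.png",cv2.resize(s[235:310,325:405],None,fx=8,fy=8,interpolation=cv2.INTER_CUBIC))
s=eyes.read_camera("top");cv2.imwrite("pics/t10o.png",s);cv2.imwrite("pics/t10.png",cv2.resize(s[210:290,365:435],None,fx=7,fy=7,interpolation=cv2.INTER_CUBIC))
E
python3 rel.py
```

```text
{'t': 15.05, 'tcp_pos': [0.4069, 0.023, 0.3852], 'tool_rot': [-179.7931, 26.3897, 175.6686], 'contact_force': [0.2638, -0.3653, 0.1296], 'moment': [0.0259, 0.3171, 0.021], 'opening': 0.0678, 'q': [-8.743, -6.2682, -34.0019, 35.93, 1.7529, -3.953]}
```

View pics/s10.png

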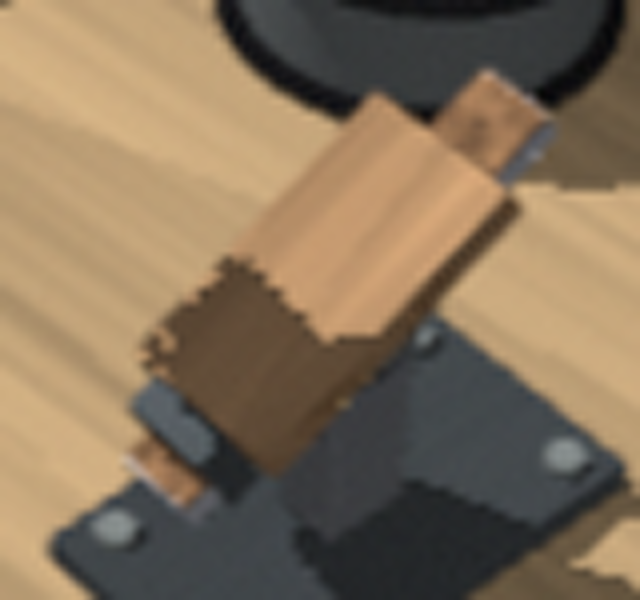

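View pics/t10.png

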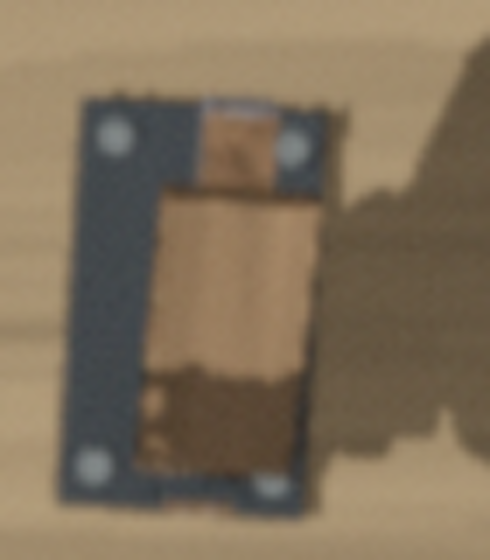

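View pics/s10o.png

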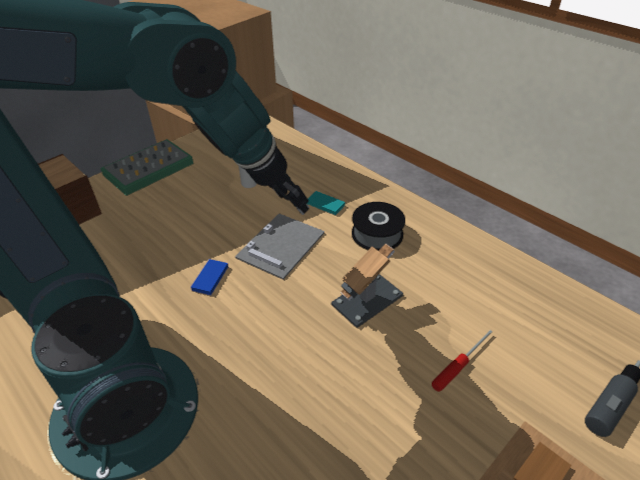

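Run:
```python
from rest import *
tpk=src([(160,192),(325,203),(295,473),(136,467)],7,365,210)
spk=src([(378,92),(505,195),(262,460),(143,360)],8,325,235)-v[7:9]
O=v[:3];Rm=R.from_euler("ZY",[v[3],-v[4]]).as_matrix()
C=[]
for a,b in zip(tpk,spk):
    X,g=tri(a,b);C.append(Rm.T@(X-O));print((C[-1]*1e3).round(1),"gap",round(g*1e3,1))
C=np.array(C);print("centre",C.mean(0)*1e3,"stop",v[5]*1e3)
ax=(C[0]+C[1]-C[2]-C[3])/2;print("axis tilt/yaw deg",np.degrees(ax[2]/ax[0]),np.degrees(ax[1]/ax[0]),np.linalg.norm(ax))
```

```text
[48.3 26.2 11.6] gap 1.8
[ 47.3 -27.3  13.8] gap 5.6
[-50.8 -27.8  15.7] gap 4.5
[-52.1  24.3  11.2] gap 0.5
centre [-1.8108 -1.1482 13.0633] stop -53.59108884817203
axis tilt/yaw deg -0.39646130141327607 0.6802658596996473 0.09921064505542568
```

```bash
python3 -c "
from bench import manip
print(manip.job_done())"
```

```text
the job is handed in; nothing more can be done
None
```

I squared the blank against both fences, laid it on the tilted rest against the stop bar, let go, and handed the job in at about 15 s. The hand-in gives no verdict, so the results below are from my own checks.

- **Squaring:** I felt contact at both fences, about 7 N at the end fence and 12 N at the side fence. I then pressed the blank flat, released it, and the side picture showed it home and square.
- **Placing:** I found the cork by touch, with a peak of about 38 N against the 60 N limit. I then slid the blank down to the stop (about 4 N), lowered it onto the cork while still gripped (about 16 N), and released it.
- **Final camera check:** the blank is flat on the rest within about 0.4°, along it within about 0.7°, and centred within about 1 mm. It was at rest, with the robot clear.
- **Disagreement:** that camera measurement puts the lower end about 2 mm above the stop face, right at the allowed limit. The two camera views disagreed by up to 5.6 mm on individual corners, so I relied on the felt contact and on the pictures, which show no visible gap.
- **Other things on the bench:** the spool, driver and stand look unmoved in the last side picture. The arm partly hid the glue bottle, but it never went near it. I did not measure the stop for movement; it looks in the same place in the pictures.

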